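# Line up turned coasters on the finishing turntable

## Robot

A 6-joint arm with a two-finger parallel gripper is mounted at the origin on the work surface. World frame = base frame: x ahead of the robot, y to its left, z up, the work surface at z = 0. Lengths are in m, angles in degrees, forces in N, time in s.
With the tool pointing down it reaches from about 0.4 to 0.825 m from the base axis. Payload 7 kg.
Tool frame: the origin (TCP) lies at the very end of the fingers, on their centre line; the grasp point (between the pads) lies behind it (r.grasp_offset is the z of the grasp point in the tool frame, in m); z points along the fingers, y is the direction in which the jaws open and shut (so a half turn about z gives the same grasp; the last joint's range is limited). The gripper opens to 88 mm and grips with 3 to 60 N. Pads are 19 mm wide; open, the fingers measure 130 mm over their backs; the gripper's body (78 mm by 193 mm) begins 47 mm behind the grasp point.
Start: joints at [92.997, 20.546, 0.682, 0, -70.136, -16.507], TCP at [0.158, 0.656, 0.227] pointing down, gripper open.
Joint ranges: [-176.03, 176.03], [-82.01, 121.73], [-58.28, 71.71], [-173.87, 95.51], [-174.79, -0.11], [-173.66, 173.66]. Speed limits (degrees/s): [136.94, 136.94, 172.46, 180, 180, 180].

## Interface

Orientations are given as [roll, pitch, yaw] about the fixed x, y, z axes, in that order (R = Rz(yaw) Ry(pitch) Rx(roll)).
In Python, from plant import r gives the robot as it stands. The module is installed in compiled form; this text tells all that it offers.
- The arm moves only by the tool servo_tool, never from a script. Its argument "targets" is a list of rows, each an object of numbers: "dx", "dy", "dz": the shift along the world's x, y, z in cm; "spin": the turn about the world's z in rad; "grip": the opening in per cent of the stroke, from 0 (shut) to 100 (fully open). A call has exactly 10 rows; each row is the pose to reach, as a shift and turn from the pose commanded when the call began; what a row does not reach only later rows make up. A row lasts 1/12 s, in which the tool goes at most 41.7 mm and 7.16 degrees, less where a joint would pass 70% of its speed; a pose out of reach is approached as far as the arm can. A call with a gripper value outside its range is refused whole. The fingers move at their own pace and stop on an object; "squeeze" is the grip in N (left out, the last holds). Time passes only in rows, so rows that repeat a pose let the fingers close, or fill a call up. It gives the time, the measured TCP pose, the force and the opening at its end, in the units of the state.
- r.get_state(): the state, without advancing time (a new reading comes with each control period).
- r.capture(name): name is "side" or "top" or "wrist"; returns the picture (400x640x3 uint8, blue, green, red); there is no depth.
- r.get_calibration(name): a dict with "K" (3x3 intrinsics, pixels), "extrinsics" (4x4, takes a point from camera to world coordinates). Camera axes: x right, y down, z forward; pixel columns grow to the right and rows downward; lengths in m; the calibration is good to about 2 mm. A picture is of the moment at which its call begins: read the wrist's pose just before it. get_calibration takes no time and is no camera call; for the wrist camera it gives the pose at the moment of the call.
- r.close_job(): hands the job in, once; it reports no verdict.
Trained networks look in the newest picture that a camera, given by its name, has taken for a name from the list of things; names that differ only in an ending like _2 or _b are one class to them, and where a whole thing is asked for, a point or a joint stands for the part that bears it (a point fixed in the world has none). Each returns a list of dicts, best first, with "p" (0 to 1); they miss things now and then, are a little off and sometimes report something else, mostly with a low value. They report only what shows in the picture. A call takes as long as a camera call. They do not tell look-alikes from the thing itself.
- r.cut_out(name, camera): "mask" (400x640 bool, what is visible of it) and "extent" ([left, top, right, bottom] in pixels, round what is visible of it).
The state is a dict: "time_s": time; "joints": joint angles; "qd": joint speeds; "joint_torque": joint torques, N m; "tcp_pos": TCP position; "eef_rot": TCP orientation; "contact_force": force on the tool from outside, world axes, zero at the start; "moment": the same for the moment, N m; "gripper_width": finger opening in m.
Only numpy, scipy, OpenCV 4.12 (cv2) and the standard library are available. Lean on these libraries where they do the work, as an engineer would, in place of code of your own. Each camera call takes 0.05 s, during which the arm holds its last target. There are 200 camera calls.

## Task

Turn the turntable by its red peg until it comes up against its stop, so that the open ends of its two lanes face the plywood loading deck. Then slide the four round wooden coasters off the deck into the lanes, two behind each other in each lane and pushed fully home, so that they lie flat in a neat two-by-two grid. Slide the coasters, do not lift them; leave the turntable against its stop and leave the jar, bowl and spoon alone.

Things in the scene. Friction and masses are not known exactly. Their poses are not given: they have to be found in the camera images.
- station: Fixed plywood and steel stand. Origin on the bench under the turntable's axis; z up. The loading deck lies on its +y side: level plywood, top 60 mm above the bench, 260 mm wide (x from -130 to +130 mm), from the turntable's round rim (3 mm gap) to y = +440 mm.
- rack (a joint): Angle of the turntable in rad: 0 = against its stop, lanes' open ends facing the deck (rack axes parallel to the station's); grows, up to 1.6, as it is turned clockwise seen from above. So it must be turned counter-clockwise to reach the stop. It is stiff (about 4 N at the peg) and stays where it is left.
- rack_floor (a point): On the turntable's axis at its grey top (59 mm above the bench, radius 160 mm); turns with it. Aluminium rails 12 mm high, 6 mm thick form two lanes along y, open at +y: centre lines x = -46 and +46 mm, 86 mm wide, from the back rail's face at y = -85 mm to the mouth at y = +85 mm (outer rails flare on to y = +114). Two coasters per lane: fully home, centres at y = -45 and +35 mm.
- rack_peg (a point): Centre of the top of the red upright peg by which the turntable is turned: 20 mm in diameter, its top 50 mm above the turntable's surface (red from 15 to 50 mm); stands at x = 0, y = -135 mm in the frame of rack_floor, behind the back rail. Pushed from the side or gripped from above.
- coaster1: Round dark wooden coaster, 80 mm in diameter, 18 mm thick, about 85 g, lying flat on the deck. Origin at the centre of its underside, z up.
- coaster2: Round dark wooden coaster, 80 mm in diameter, 18 mm thick, about 85 g, lying flat on the deck. Origin at the centre of its underside, z up.
- coaster3: Round dark wooden coaster, 80 mm in diameter, 18 mm thick, about 85 g, lying flat on the deck. Origin at the centre of its underside, z up.
- coaster4: Round dark wooden coaster, 80 mm in diameter, 18 mm thick, about 85 g, lying flat on the deck. Origin at the centre of its underside, z up.
- wax_jar: Closed jar with yellow lid, 72 mm in diameter, 85 mm high, on the bench; bystander. Origin at the centre of its underside.
- bowl: Wooden bowl, 110 mm in diameter, 50 mm high, on the bench; bystander. Origin at the centre of its underside.
- spoon: Wooden spoon 240 mm long lying on the bench; bystander. Long axis x; origin about mid-length on its underside.
Things that resemble listed ones, but are neither listed nor needed, are in the scene too. What is shaped like the coaster1 but green is not meant. Leave any yellow look-alike of the coaster2 alone.

How it is judged:
By the outcome, as a careful person would: the job done as asked, in the order asked, and still so for the second after the job is handed in, with the robot touching nothing.
It also fails if it takes over 69 s, if anything falls off the work surface, if the arm or the gripper's body presses on something with over 40 N, if the wrist force passes 120 N, or if a joint passes its speed limit or range.

## Working session

There is one attempt and no reset: what is moved stays moved. The work goes in short steps, Python scripts to look and compute and a tool call to move; the robot and the scene stay as the last step left them, time stands still between calls to the robot, and variables do not carry over. Pictures are saved under pics/ and viewed, about 8 in all and at most 12, crops included, and the job is handed in when it is done.

Besides the shell and the picture viewer there is one more tool, called after "Call:" as name([rows], argument=value, ...), one row to a line, values as JSON. servo_tool: Moves the arm, as the interface text tells. Its arguments: {"type":"object","properties":{"targets":{"type":"array"},"squeeze":{"type":"number"}},"required":["targets"]}

```bash
mkdir -p pics
cat > h.py <<'E'
import numpy as np, cv2
from plant import r
def ray(cam,uv,z):
    c=r.get_calibration(cam);K=np.array(c["K"]);T=np.array(c["extrinsics"])
    d=T[:3,:3]@np.linalg.inv(K)@np.array([uv[0],uv[1],1.]);o=T[:3,3]
    return o+d*(z-o[2])/d[2]
def proj(cam,p):
    c=r.get_calibration(cam);K=np.array(c["K"]);T=np.linalg.inv(np.array(c["extrinsics"]))
    q=K@(T[:3,:3]@np.array(p)+T[:3,3]);return q[:2]/q[2]
E
python3 - <<'E'
from h import *
s=r.get_state();print(s,r.grasp_offset)
for c in("top","side"):
    im=r.capture(c);cv2.imwrite(f"pics/{c}0.png",im)
    print(c,np.round(r.get_calibration(c)["extrinsics"],3).tolist(),np.round(r.get_calibration(c)["K"],1).tolist())
    for n in("rack_peg","rack_floor","coaster1","wax_jar","bowl","spoon","station"):
        for d in r.cut_out(n,c):
            m=d["mask"];ys,xs=np.nonzero(m)
            z={"rack_peg":.09,"coaster1":.069,"rack_floor":.059}.get(n,.05)
            print(n,round(d["p"],2),d["extent"],m.sum(),np.round(ray(c,(xs.mean(),ys.mean()),z),3), im[m].mean(0).round())
E
```

```text
{'time_s': 0.0, 'joints': array([ 9.29950431e+01,  2.05922347e+01,  6.32893535e-01, -2.16403953e-02,
       -7.01360230e+01, -1.65071575e+01]), 'qd': array([ 0.12443067, -0.05228383,  0.03399732, -0.10038487,  0.01250016,
       -0.08093335]), 'joint_torque': array([ 5.11237213e-04, -5.82718277e+01,  2.93062645e+01,  6.99768305e+00,
        7.06877807e-03, -1.49211683e-04]), 'tcp_pos': array([0.15761454, 0.65582269, 0.2256022 ]), 'eef_rot': array([ 1.79902786e+02, -7.59444811e-03, -1.35194780e+01]), 'contact_force': array([-0.76824774, -1.01570791,  1.04579504]), 'moment': array([ 0.01505559, -0.05461529, -0.01934692]), 'gripper_width': 0.08771008342659167} -0.0188
top [[0.006, -0.996, 0.089, 0.438], [-1.0, -0.006, -0.001, -0.063], [0.002, -0.089, -0.996, 1.191], [0.0, 0.0, 0.0, 1.0]] [[422.7, 0.0, 321.9], [0.0, 422.7, 200.3], [0.0, 0.0, 1.0]]
rack_peg 0.83 [297.0, 148.0, 415.2, 264.9] 11012 [ 0.52  -0.153  0.09 ] [122. 118. 125.]
rack_floor 0.94 [297.9, 147.2, 415.2, 265.1] 10954 [ 0.523 -0.156  0.059] [122. 118. 125.]
rack_floor 0.56 [464.5, 161.6, 503.7, 202.4] 1245 [ 0.592 -0.502
[... 1677 characters left out ...]
8 [0.262 0.35  0.069] [ 66. 202. 198.]
coaster1 0.66 [308.4, 257.4, 334.2, 283.7] 568 [0.421 0.188 0.069] [ 39.  63. 100.]
coaster1 0.57 [321.2, 221.6, 347.2, 247.3] 493 [0.436 0.051 0.069] [40. 63. 98.]
coaster1 0.56 [271.3, 256.3, 298.0, 283.5] 576 [0.534 0.225 0.069] [39. 63. 99.]
coaster1 0.55 [224.4, 244.7, 248.3, 266.5] 477 [0.678 0.222 0.069] [ 74. 144.  57.]
wax_jar 0.85 [247.0, 320.0, 280.6, 357.1] 841 [0.506 0.419 0.05 ] [ 92. 172. 168.]
bowl 0.73 [325.6, 111.5, 354.0, 133.1] 451 [ 0.586 -0.496  0.05 ] [ 57.  86. 122.]
spoon 0.69 [221.1, 184.2, 256.4, 235.1] 347 [0.763 0.063 0.05 ] [113. 153. 178.]
station 0.83 [249.6, 151.1, 371.4, 314.1] 11137 [0.502 0.03  0.05 ] [126. 149. 164.]
```

View pics/top0.png

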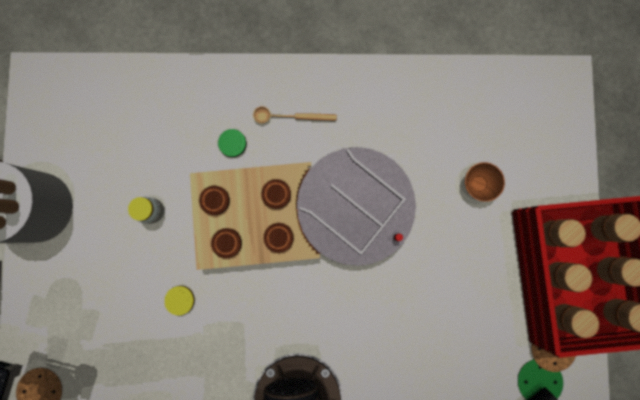

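View pics/side0.png

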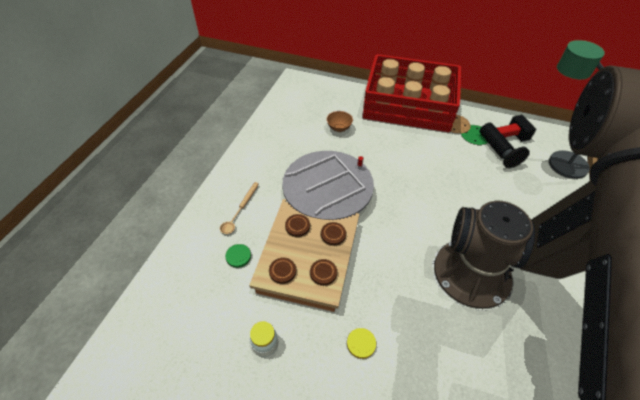

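The top view shows the deck with four dark coasters at about (213,200), (276,194), (226,242) and (278,237). The turntable is at (356,207), turned clockwise, with its red peg at (398,237). The green disc (232,143) and yellow disc (180,300) lie off the deck, and the side view agrees.

```bash
cat >> h.py <<'E'
def pegpix(im):
    h=cv2.cvtColor(im,cv2.COLOR_BGR2HSV)
    m=(((h[...,0]<8)|(h[...,0]>172))&(h[...,1]>140)&(h[...,2]>60)).astype(np.uint8)
    n,l,st,ce=cv2.connectedComponentsWithStats(m)
    return [(ce[i],st[i,4]) for i in range(1,n) if st[i,4]>8]
E
python3 - <<'E'
from h import *
im=cv2.imread("pics/top0.png")
print([ (c.round(1),a,ray("top",c,.09).round(3)) for c,a in pegpix(im) if a<300])
r.capture("top")
m=r.cut_out("rack_floor","top")[0]["mask"].astype(np.uint8)
cs,_=cv2.findContours(m,cv2.RETR_EXTERNAL,cv2.CHAIN_APPROX_NONE)
P=np.array([ray("top",p[0],.057)[:2] for p in max(cs,key=len)])
from scipy.optimize import least_squares
f=least_squares(lambda x:np.hypot(*(P-x[:2]).T)-x[2],[.52,-.15,.16],loss="soft_l1",f_scale=.002);print("circle",f.x)
# deck edges: wood colour
h=cv2.cvtColor(im,cv2.COLOR_BGR2HSV)
w=((h[...,1]>70)&(h[...,0]>8)&(h[...,0]<25)).astype(np.uint8);w[:, :185]=0;w[:,325:]=0;w[:160]=0;w[275:]=0
for nm,cols,pick in(("hi x",range(200,300),lambda a:a.min()-.5),("lo x",range(204,310),lambda a:a.max()+.5)):
    Q=np.array([ray("top",(c,pick(np.nonzero(w[:,c])[0])),.06)[:2] for c in cols])
    k=np.polyfit(Q[:,1],Q[:,0],1);print(nm,k,np.abs(Q[:,0]-np.polyval(k,Q[:,1])).max(),np.degrees(np.arctan(-k[0])))
E
```

```text
[(array([518.7, 210.7]), np.int32(12), array([ 0.511, -0.578,  0.09 ])), (array([529.7, 229.8]), np.int32(88), array([ 0.462, -0.605,  0.09 ])), (array([398.3, 237. ]), np.int32(45), array([ 0.441, -0.263,  0.09 ])), (array([627.8, 249.5]), np.int32(34), array([ 0.412, -0.858,  0.09 ])), (array([534.3, 264.5]), np.int32(17), array([ 0.372, -0.614,  0.09 ])), (array([634.7, 293.9]), np.int32(31), array([ 0.299, -0.869,  0.09 ]))]
circle [ 0.52485796 -0.1553509   0.15698148]
hi x [-0.1029541   0.63931225] 0.001867586172548008 5.87812545672172
lo x [-0.10057599  0.3789718 ] 0.0018724019137427717 5.7432664701479395
```

Call:
servo_tool([
  {"dx": 3.5, "dy": -2, "dz": 1, "spin": -0.12, "grip": 100},
  {"dx": 7, "dy": -5, "dz": 2, "spin": -0.24, "grip": 100},
  {"dx": 10, "dy": -8, "dz": 4, "spin": -0.36, "grip": 100},
  {"dx": 13, "dy": -11, "dz": 6, "spin": -0.48, "grip": 100},
  {"dx": 16, "dy": -14, "dz": 7, "spin": -0.6, "grip": 100},
  {"dx": 19, "dy": -18, "dz": 7, "spin": -0.72, "grip": 100},
  {"dx": 22, "dy": -22, "dz": 7, "spin": -0.84, "grip": 100},
  {"dx": 25, "dy": -25, "dz": 7, "spin": -0.96, "grip": 100},
  {"dx": 27, "dy": -28, "dz": 7, "spin": -1.08, "grip": 100},
  {"dx": 29, "dy": -31, "dz": 7, "spin": -1.25, "grip": 100},
])

```text
time_s: 1.73
tcp_pos: [0.4356, 0.3631, 0.2969]
eef_rot: [-180.0, 0.0, -82.9]
contact_force: [0.5, -0.3, -0.2]
gripper_width: 0.0876
```

Call:
servo_tool([
  {"dx": 0.5, "dy": -3, "dz": 0, "grip": 60},
  {"dx": 1, "dy": -6, "dz": 0, "grip": 40},
  {"dx": 1.5, "dy": -9, "dz": 0, "grip": 40},
  {"dx": 2, "dy": -12, "dz": 0, "grip": 40},
  {"dx": 2, "dy": -15, "dz": 0, "grip": 40},
  {"dx": 2, "dy": -18, "dz": 0, "grip": 40},
  {"dx": 2, "dy": -21, "dz": 0, "grip": 40},
  {"dx": 2, "dy": -24, "dz": 0, "grip": 40},
  {"dx": 2, "dy": -24, "dz": 0, "grip": 40},
  {"dx": 2, "dy": -24, "dz": 0, "grip": 40},
])

```text
validation failed for argument at $.ta...
```

Call:
servo_tool([
  {"dx": 0.5, "dy": -3, "dz": 0, "spin": 0, "grip": 60},
  {"dx": 1, "dy": -6, "dz": 0, "spin": 0, "grip": 50},
  {"dx": 1.5, "dy": -9, "dz": 0, "spin": 0, "grip": 50},
  {"dx": 2, "dy": -12, "dz": 0, "spin": 0, "grip": 50},
  {"dx": 2, "dy": -15, "dz": 0, "spin": 0, "grip": 50},
  {"dx": 2, "dy": -18, "dz": 0, "spin": 0, "grip": 50},
  {"dx": 2, "dy": -20, "dz": 0, "spin": 0, "grip": 50},
  {"dx": 2, "dy": -20, "dz": 0, "spin": 0, "grip": 50},
  {"dx": 2, "dy": -20, "dz": 0, "spin": 0, "grip": 50},
  {"dx": 2, "dy": -20, "dz": 0, "spin": 0, "grip": 50},
])

```text
time_s: 2.57
tcp_pos: [0.4547, 0.1649, 0.2968]
eef_rot: [-180.0, 0.0, -82.6]
contact_force: [0.1, -1.1, 0.8]
gripper_width: 0.044
```

Run:
```python
from h import *
im=r.capture("wrist");cv2.imwrite("pics/w1.png",im)
T=np.array(r.get_calibration("wrist")["extrinsics"]);print(T.round(3).tolist(),r.get_state()["tcp_pos"])
for d in r.cut_out("coaster1","wrist"):
    ys,xs=np.nonzero(d["mask"]);print(round(d["p"],2),np.round(d["extent"]),d["mask"].sum(),ray("wrist",(xs.mean(),ys.mean()),.076).round(4),im[d["mask"]].mean(0).round())
```

```text
[[-0.992, -0.126, -0.032, 0.463], [-0.13, 0.961, 0.245, 0.1], [-0.0, 0.247, -0.969, 0.455], [0.0, 0.0, 0.0, 1.0]] [0.45472019 0.16525515 0.29657812]
0.92 [210. 176. 278. 244.] 3071 [0.5348 0.2161 0.076 ] [ 43.  69. 114.]
0.75 [ 89. 126. 160. 193.] 3409 [0.6692 0.1797 0.076 ] [ 97. 189.  66.]
0.72 [197.  19. 277. 100.] 5217 [0.5532 0.0598 0.076 ] [ 50.  81. 133.]
0.64 [313.  22. 388. 108.] 5041 [0.4382 0.0517 0.076 ] [ 50.  81. 132.]
0.59 [310. 166. 383. 231.] 3970 [0.4233 0.1878 0.076 ] [36. 59. 95.]
```

View pics/w1.png

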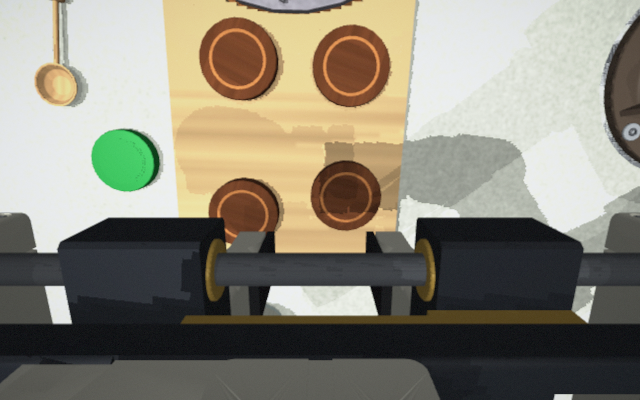

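The wrist view shows the four dark coasters at (243,210), (238,60), (350,65) and (346,195). The networks' positions agree with the top view to a few mm. Next I'll look at the turntable and peg.

Call:
servo_tool([
  {"dx": 0.5, "dy": -3.5, "dz": 0, "spin": 0, "grip": 36},
  {"dx": 1, "dy": -7, "dz": 0, "spin": 0, "grip": 36},
  {"dx": 1.5, "dy": -10.5, "dz": 0, "spin": 0, "grip": 36},
  {"dx": 2, "dy": -14, "dz": 0, "spin": 0, "grip": 36},
  {"dx": 2.5, "dy": -17.5, "dz": 0, "spin": 0, "grip": 36},
  {"dx": 3, "dy": -21, "dz": 0, "spin": 0, "grip": 36},
  {"dx": 3, "dy": -24, "dz": 0, "spin": 0, "grip": 36},
  {"dx": 3, "dy": -24, "dz": 0, "spin": 0, "grip": 36},
  {"dx": 3, "dy": -24, "dz": 0, "spin": 0, "grip": 36},
  {"dx": 3, "dy": -24, "dz": 0, "spin": 0, "grip": 36},
])

```text
time_s: 3.5
tcp_pos: [0.4848, -0.0748, 0.2962]
eef_rot: [180.0, 0.0, -82.6]
contact_force: [-0.4, -0.2, 0.5]
gripper_width: 0.0318
```

Run:
```python
from h import *
im=r.capture("wrist");cv2.imwrite("pics/w2.png",im)
s=r.get_state();print(s["tcp_pos"],s["eef_rot"])
for c,a in pegpix(im):
    if a>60: print(c.round(1),a,ray("wrist",c,.09).round(4),ray("wrist",c,.109).round(4))
```

```text
[ 0.48482895 -0.07438426  0.29635555] [ 1.79986838e+02  6.25273911e-03 -8.25006681e+01]
```

View pics/w2.png

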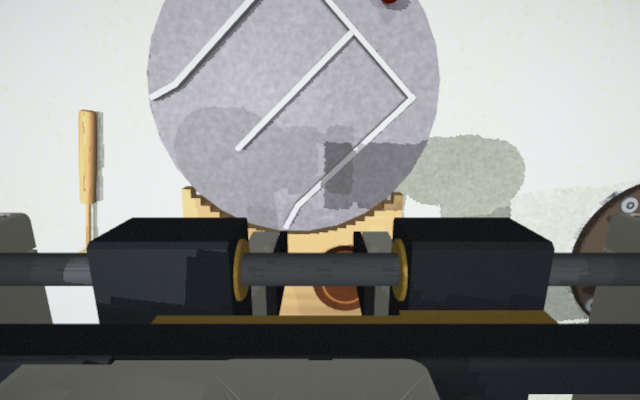

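The turntable fills the view, with the peg at the top edge near (389,0). That agrees with the top-view estimate, so I go there with the jaws half open.

Run:
```python
from h import *
for z in(.1,.109):print(proj("wrist",[.441,-.263,z]),ray("wrist",(389,-2),z).round(4))
# rim fit in this wrist picture
im=cv2.imread("pics/w2.png");P=[]
for row in range(20,180,6):
    g=cv2.cvtColor(im,cv2.COLOR_BGR2HSV)[row].astype(int)
m=r.cut_out("rack_floor","wrist")[0]["mask"].astype(np.uint8)
cs,_=cv2.findContours(m,cv2.RETR_EXTERNAL,cv2.CHAIN_APPROX_NONE);c=max(cs,key=len)[:,0]
c=c[(c[:,1]>4)&(c[:,1]<222)]
P=np.array([ray("wrist",p,.058)[:2] for p in c])
from scipy.optimize import least_squares
f=least_squares(lambda x:np.hypot(*(P-x[:2]).T)-.16,[.525,-.155],loss="soft_l1",f_scale=.001);print(f.x,np.median(abs(f.fun)))
```

```text
[394.58420053 -20.52563413] [ 0.4433 -0.2474  0.1   ]
[396.71308098 -24.26429652] [ 0.4446 -0.2446  0.109 ]
[ 0.52574608 -0.1558195 ] 0.0009101596062109779
```

Call:
servo_tool([
  {"dx": -0.5, "dy": -3, "dz": -1, "spin": -0.12, "grip": 50},
  {"dx": -1, "dy": -6, "dz": -2, "spin": -0.24, "grip": 50},
  {"dx": -1.5, "dy": -9, "dz": -4, "spin": -0.36, "grip": 50},
  {"dx": -2, "dy": -12, "dz": -6, "spin": -0.48, "grip": 50},
  {"dx": -3, "dy": -15, "dz": -8, "spin": -0.6, "grip": 50},
  {"dx": -4, "dy": -18, "dz": -10, "spin": -0.72, "grip": 50},
  {"dx": -4.4, "dy": -18.8, "dz": -13, "spin": -0.79, "grip": 50},
  {"dx": -4.4, "dy": -18.8, "dz": -15, "spin": -0.79, "grip": 50},
  {"dx": -4.4, "dy": -18.8, "dz": -15, "spin": -0.79, "grip": 50},
  {"dx": -4.4, "dy": -18.8, "dz": -15, "spin": -0.79, "grip": 50},
])

```text
time_s: 4.43
tcp_pos: [0.4407, -0.2626, 0.1463]
eef_rot: [179.9, -0.1, -127.7]
contact_force: [-0.7, -0.6, 1.4]
gripper_width: 0.0438
```

Call:
servo_tool([
  {"dx": 0, "dy": 0, "dz": -1.5, "spin": 0, "grip": 50},
  {"dx": 0, "dy": 0, "dz": -3, "spin": 0, "grip": 50},
  {"dx": 0, "dy": 0, "dz": -4.5, "spin": 0, "grip": 50},
  {"dx": 0, "dy": 0, "dz": -6, "spin": 0, "grip": 50},
  {"dx": 0, "dy": 0, "dz": -6.8, "spin": 0, "grip": 50},
  {"dx": 0, "dy": 0, "dz": -6.8, "spin": 0, "grip": 28},
  {"dx": 0, "dy": 0, "dz": -6.8, "spin": 0, "grip": 28},
  {"dx": 0, "dy": 0, "dz": -6.8, "spin": 0, "grip": 28},
  {"dx": 0, "dy": 0, "dz": -6.8, "spin": 0, "grip": 28},
  {"dx": 0, "dy": 0, "dz": -6.8, "spin": 0, "grip": 28},
], squeeze=10)

```text
time_s: 5.27
tcp_pos: [0.4412, -0.2633, 0.0794]
eef_rot: [-179.9, 0.0, -127.8]
contact_force: [-0.7, -0.4, 1.1]
gripper_width: 0.0251
```

Run:
```python
from h import *
im=r.capture("wrist")
c=np.array([.5257,-.1558]);
s=r.get_state();p=s["tcp_pos"];print(p,s["eef_rot"],s["contact_force"],s["gripper_width"])
R=.135;v=p[:2]-c;a0=np.degrees(np.arctan2(v[1],v[0]));print("a0",a0,np.hypot(*v))
for a in list(np.linspace(a0,-90+5.8,11)[1:])+[-90+5.8+2]:
    t=np.radians(a);print(round(a-a0,1),round(np.radians(a-a0),2),((c+R*np.array([np.cos(t),np.sin(t)])-p[:2])*100).round(2))
big=cv2.resize(im,(640,400));cv2.imwrite("pics/w3.png",big)
```

```text
[ 0.44104067 -0.26335746  0.0792491 ] [-1.79933472e+02  3.12111483e-02 -1.27809673e+02] [-0.41673557  0.16587427 -0.67338697] 0.02482485031169471
a0 -128.20656239306177 0.1368788149243619
4.4 0.08 [ 0.95 -0.46]
8.8 0.15 [ 1.84 -1.01]
13.2 0.23 [ 2.76 -1.48]
17.6 0.31 [ 3.72 -1.88]
22.0 0.38 [ 4.7  -2.21]
26.4 0.46 [ 5.7  -2.46]
30.8 0.54 [ 6.73 -2.63]
35.2 0.61 [ 7.76 -2.73]
39.6 0.69 [ 8.8  -2.74]
44.0 0.77 [ 9.83 -2.68]
46.0 0.8 [10.3  -2.62]
```

View pics/w3.png

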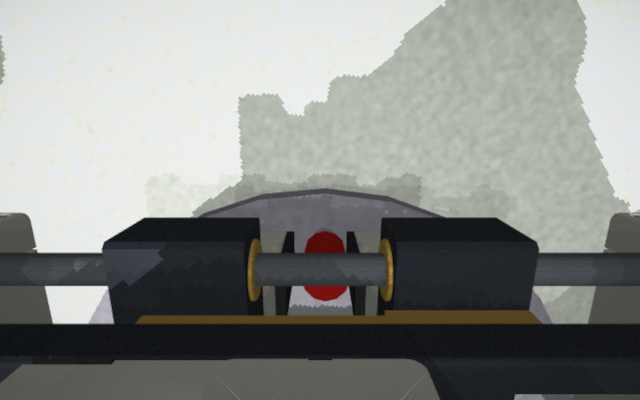

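The wrist view shows the red peg centred between the fingers at (325,265). I turn along the arc.

Call:
servo_tool([
  {"dx": 0.95, "dy": -0.46, "dz": 0, "spin": 0.08, "grip": 28},
  {"dx": 1.84, "dy": -1.0, "dz": 0, "spin": 0.15, "grip": 28},
  {"dx": 2.76, "dy": -1.48, "dz": 0, "spin": 0.23, "grip": 28},
  {"dx": 3.72, "dy": -1.88, "dz": 0, "spin": 0.31, "grip": 28},
  {"dx": 4.7, "dy": -2.2, "dz": 0, "spin": 0.38, "grip": 28},
  {"dx": 5.7, "dy": -2.45, "dz": 0, "spin": 0.46, "grip": 28},
  {"dx": 6.7, "dy": -2.6, "dz": 0, "spin": 0.54, "grip": 28},
  {"dx": 7.75, "dy": -2.7, "dz": 0, "spin": 0.61, "grip": 28},
  {"dx": 8.8, "dy": -2.7, "dz": 0, "spin": 0.69, "grip": 28},
  {"dx": 9.3, "dy": -2.7, "dz": 0, "spin": 0.73, "grip": 28},
])

```text
time_s: 6.15
tcp_pos: [0.5332, -0.2907, 0.0784]
eef_rot: [179.9, 0.0, -85.8]
contact_force: [-3.7, -0.7, 2.3]
gripper_width: 0.0246
```

Call:
servo_tool([
  {"dx": 0.2, "dy": 0, "dz": 0, "spin": 0.02, "grip": 28},
  {"dx": 0.3, "dy": 0, "dz": 0, "spin": 0.03, "grip": 28},
  {"dx": 0.4, "dy": 0, "dz": 0, "spin": 0.04, "grip": 28},
  {"dx": 0.5, "dy": 0, "dz": 0, "spin": 0.04, "grip": 28},
  {"dx": 0.6, "dy": 0, "dz": 0, "spin": 0.04, "grip": 28},
  {"dx": 0.7, "dy": 0, "dz": 0, "spin": 0.04, "grip": 28},
  {"dx": 0.8, "dy": 0, "dz": 0, "spin": 0.04, "grip": 28},
  {"dx": 0.9, "dy": 0, "dz": 0, "spin": 0.04, "grip": 28},
  {"dx": 0.9, "dy": 0, "dz": 0, "spin": 0.04, "grip": 28},
  {"dx": 0.9, "dy": 0, "dz": 0, "spin": 0.04, "grip": 28},
])

```text
time_s: 6.98
tcp_pos: [0.5408, -0.2903, 0.0784]
eef_rot: [179.8, 0.0, -83.7]
contact_force: [-9.0, -1.6, 4.8]
gripper_width: 0.0242
```

Call:
servo_tool([
  {"dx": 0.2, "dy": 0, "dz": 0, "spin": 0, "grip": 28},
  {"dx": 0.3, "dy": 0, "dz": 0, "spin": 0, "grip": 28},
  {"dx": 0.3, "dy": 0, "dz": 0, "spin": 0, "grip": 28},
  {"dx": 0.3, "dy": 0, "dz": 0, "spin": 0, "grip": 28},
  {"dx": 0.3, "dy": 0, "dz": 0, "spin": 0, "grip": 28},
  {"dx": 0.3, "dy": 0, "dz": 0, "spin": 0, "grip": 28},
  {"dx": 0.3, "dy": 0, "dz": 0, "spin": 0, "grip": 28},
  {"dx": 0.3, "dy": 0, "dz": 0, "spin": 0, "grip": 28},
  {"dx": 0.3, "dy": 0, "dz": 0, "spin": 0, "grip": 28},
  {"dx": 0.3, "dy": 0, "dz": 0, "spin": 0, "grip": 28},
])

```text
time_s: 7.82
tcp_pos: [0.5409, -0.2902, 0.0782]
eef_rot: [179.5, 0.1, -83.8]
contact_force: [-16.6, -2.2, 9.7]
gripper_width: 0.0248
```

Against the stop: 16 N with no further motion. I now go to the first coaster, on the deck's near +x side.

Call:
servo_tool([
  {"dx": -0.4, "dy": 0, "dz": 0, "spin": 0, "grip": 36},
  {"dx": -0.4, "dy": 0, "dz": 2, "spin": 0, "grip": 36},
  {"dx": -0.4, "dy": 0, "dz": 5, "spin": 0, "grip": 36},
  {"dx": -0.4, "dy": 3, "dz": 6, "spin": 0, "grip": 36},
  {"dx": -0.4, "dy": 7, "dz": 6, "spin": 0, "grip": 36},
  {"dx": -0.2, "dy": 11, "dz": 6, "spin": 0, "grip": 36},
  {"dx": 0, "dy": 15, "dz": 6, "spin": 0, "grip": 36},
  {"dx": 0.2, "dy": 19, "dz": 6, "spin": 0, "grip": 36},
  {"dx": 0.4, "dy": 23, "dz": 6, "spin": 0, "grip": 36},
  {"dx": 0.7, "dy": 27, "dz": 6, "spin": 0, "grip": 36},
])

```text
time_s: 8.65
tcp_pos: [0.5536, -0.0174, 0.1393]
eef_rot: [-179.8, 0.1, -83.7]
contact_force: [0.7, -0.4, -0.1]
gripper_width: 0.0314
```

Call:
servo_tool([
  {"dx": 0, "dy": 4, "dz": 0, "spin": 0, "grip": 36},
  {"dx": 0, "dy": 8, "dz": 0, "spin": 0, "grip": 36},
  {"dx": 0, "dy": 11, "dz": 0, "spin": 0, "grip": 36},
  {"dx": 0, "dy": 13, "dz": 0, "spin": 0, "grip": 36},
  {"dx": 0, "dy": 13.5, "dz": 0, "spin": 0, "grip": 36},
  {"dx": 0, "dy": 13.5, "dz": 0, "spin": 0, "grip": 36},
  {"dx": 0, "dy": 13.5, "dz": 0, "spin": 0, "grip": 36},
  {"dx": 0, "dy": 13.5, "dz": 0, "spin": 0, "grip": 36},
  {"dx": 0, "dy": 13.5, "dz": 0, "spin": 0, "grip": 36},
  {"dx": 0, "dy": 13.5, "dz": 0, "spin": 0, "grip": 36},
])

```text
time_s: 9.48
tcp_pos: [0.5527, 0.1138, 0.1386]
eef_rot: [-180.0, 0.0, -83.8]
contact_force: [-0.6, 0.1, -0.6]
gripper_width: 0.0317
```

```bash
cat >> h.py <<'E'
C=np.array([.5257,-.1558]);TH=np.radians(5.8)
E2=np.array([[np.cos(TH),-np.sin(TH)],[np.sin(TH),np.cos(TH)]])
def S2W(p):return C+E2@np.array(p)
def W2S(p):return E2.T@(np.array(p)[:2]-C)
E
python3 - <<'E'
from h import *
im=r.capture("wrist");cv2.imwrite("pics/w4.png",im)
s=r.get_state();print(s["tcp_pos"],s["eef_rot"],W2S(s["tcp_pos"]),s["gripper_width"])
for p in [(.049,.0),(.0,-.135)]:print(S2W(p))
# rail check: project predicted rails on the picture
for a,b in[((0,-.085),(0,.085)),((.092,-.085),(.092,.085)),((-.092,-.085),(-.092,.085)),((-.092,-.088),(.092,-.088))]:
    q=[proj("wrist",[*S2W(k),.071]) for k in(a,b)];cv2.line(im,*[tuple(int(v) for v in k) for k in q],(0,0,255),1)
for d in r.cut_out("coaster1","wrist"):
    ys,xs=np.nonzero(d["mask"]);print(round(d["p"],2),np.round(d["extent"]),W2S(ray("wrist",(xs.mean(),ys.mean()),.076)).round(4))
cv2.imwrite("pics/w4.png",im)
E
```

```text
[0.55271088 0.11385558 0.1385905 ] [-1.79989205e+02  3.81981041e-03 -8.37752930e+01] [0.054123   0.26554551] 0.03159627832727077
[ 0.57444915 -0.15084824]
[ 0.5393426 -0.2901089]
0.92 [264.  66. 391. 195.] [0.0499 0.2103]
0.83 [293. 295. 360. 316.] [0.0506 0.3368]
0.68 [445.  70. 577. 198.] [-0.0646  0.2135]
0.64 [100. 213. 153. 235.] [0.1868 0.2732]
0.47 [540. 395. 570. 399.] [-0.1305  0.4126]
```

View pics/w4.png

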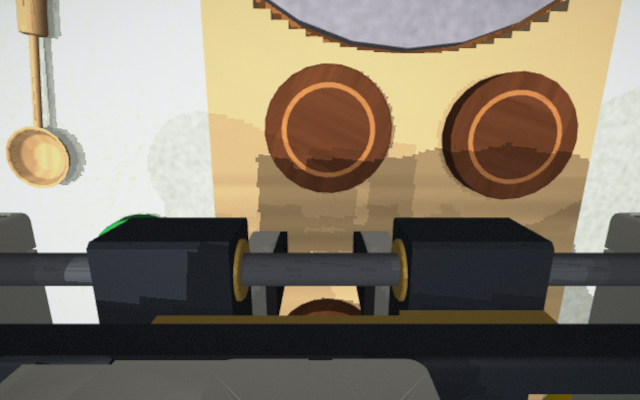

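The wrist view shows the target coaster at (328,128), with the fingers just behind it. I lower and push it in an open two-finger cradle.

Call:
servo_tool([
  {"dx": -0.3, "dy": 0.3, "dz": -2.5, "spin": 0, "grip": 36},
  {"dx": -0.4, "dy": 0.3, "dz": -5, "spin": 0, "grip": 36},
  {"dx": -0.4, "dy": 0.3, "dz": -7.0, "spin": 0, "grip": 36},
  {"dx": -0.4, "dy": 0.3, "dz": -7.1, "spin": 0, "grip": 36},
  {"dx": -0.4, "dy": -0.2, "dz": -7.1, "spin": 0, "grip": 36},
  {"dx": -0.4, "dy": -1, "dz": -7.1, "spin": 0, "grip": 36},
  {"dx": -0.3, "dy": -2, "dz": -7.1, "spin": 0, "grip": 36},
  {"dx": -0.2, "dy": -3.5, "dz": -7.1, "spin": 0, "grip": 36},
  {"dx": -0.1, "dy": -5, "dz": -7.1, "spin": 0, "grip": 36},
  {"dx": -0.1, "dy": -6.5, "dz": -7.1, "spin": 0, "grip": 36},
])

```text
time_s: 10.42
tcp_pos: [0.5525, 0.0486, 0.069]
eef_rot: [-179.9, 0.0, -83.7]
contact_force: [-0.2, -0.1, -0.6]
gripper_width: 0.0316
```

Call:
servo_tool([
  {"dx": 0.2, "dy": -2, "dz": 0, "spin": 0, "grip": 36},
  {"dx": 0.4, "dy": -4, "dz": 0, "spin": 0, "grip": 36},
  {"dx": 0.6, "dy": -6, "dz": 0, "spin": 0, "grip": 36},
  {"dx": 0.8, "dy": -8, "dz": 0, "spin": 0, "grip": 36},
  {"dx": 1.0, "dy": -10, "dz": 0, "spin": 0, "grip": 36},
  {"dx": 1.2, "dy": -12, "dz": 0, "spin": 0, "grip": 36},
  {"dx": 1.4, "dy": -14, "dz": 0, "spin": 0, "grip": 36},
  {"dx": 1.6, "dy": -16, "dz": 0, "spin": 0, "grip": 36},
  {"dx": 1.75, "dy": -17.5, "dz": 0, "spin": 0, "grip": 36},
  {"dx": 1.8, "dy": -18, "dz": 0, "spin": 0, "grip": 36},
])

```text
time_s: 11.25
tcp_pos: [0.57, -0.133, 0.0689]
eef_rot: [-179.9, -0.0, -83.8]
contact_force: [-0.5, 1.3, -0.1]
gripper_width: 0.0317
```

Run:
```python
from h import *
s=r.get_state();print(s["time_s"],s["tcp_pos"],W2S(s["tcp_pos"]),s["contact_force"])
```

```text
11.25 [ 0.57002425 -0.13296933  0.06892871] [0.04640452 0.01823455] [-0.51184959  1.27836426 -0.10018026]
```

Call:
servo_tool([
  {"dx": 0.03, "dy": -0.3, "dz": 0, "spin": 0, "grip": 36},
  {"dx": 0.06, "dy": -0.6, "dz": 0, "spin": 0, "grip": 36},
  {"dx": 0.09, "dy": -0.9, "dz": 0, "spin": 0, "grip": 36},
  {"dx": 0.11, "dy": -1.1, "dz": 0, "spin": 0, "grip": 36},
  {"dx": 0.13, "dy": -1.3, "dz": 0, "spin": 0, "grip": 36},
  {"dx": 0.14, "dy": -1.4, "dz": 0, "spin": 0, "grip": 36},
  {"dx": 0.15, "dy": -1.5, "dz": 0, "spin": 0, "grip": 36},
  {"dx": 0.15, "dy": -1.55, "dz": 0, "spin": 0, "grip": 36},
  {"dx": 0.15, "dy": -1.6, "dz": 0, "spin": 0, "grip": 36},
  {"dx": 0.15, "dy": -1.6, "dz": 0, "spin": 0, "grip": 36},
])

```text
time_s: 12.08
tcp_pos: [0.5711, -0.1462, 0.0675]
eef_rot: [180.0, -0.0, -83.7]
contact_force: [-0.0, 1.1, 1.0]
gripper_width: 0.032
```

Call:
servo_tool([
  {"dx": 0.01, "dy": -0.05, "dz": 0.1, "spin": 0, "grip": 36},
  {"dx": 0.01, "dy": -0.1, "dz": 0.1, "spin": 0, "grip": 36},
  {"dx": 0.01, "dy": -0.15, "dz": 0.1, "spin": 0, "grip": 36},
  {"dx": 0.02, "dy": -0.2, "dz": 0.1, "spin": 0, "grip": 36},
  {"dx": 0.02, "dy": -0.25, "dz": 0.1, "spin": 0, "grip": 36},
  {"dx": 0.03, "dy": -0.3, "dz": 0.1, "spin": 0, "grip": 36},
  {"dx": 0.03, "dy": -0.35, "dz": 0.1, "spin": 0, "grip": 36},
  {"dx": 0.03, "dy": -0.35, "dz": 0.1, "spin": 0, "grip": 36},
  {"dx": 0.03, "dy": -0.35, "dz": 0.1, "spin": 0, "grip": 36},
  {"dx": 0.03, "dy": -0.35, "dz": 0.1, "spin": 0, "grip": 36},
])

```text
time_s: 12.92
tcp_pos: [0.5713, -0.1498, 0.0685]
eef_rot: [180.0, -0.0, -83.7]
contact_force: [-1.3, -0.1, 0.2]
gripper_width: 0.0311
```

Call:
servo_tool([
  {"dx": 0, "dy": 0.5, "dz": 2, "spin": 0, "grip": 36},
  {"dx": -0.1, "dy": 3, "dz": 4, "spin": 0, "grip": 36},
  {"dx": -0.5, "dy": 7, "dz": 5, "spin": 0, "grip": 36},
  {"dx": -0.9, "dy": 11, "dz": 5, "spin": 0, "grip": 36},
  {"dx": -1.3, "dy": 15, "dz": 5, "spin": 0, "grip": 36},
  {"dx": -1.7, "dy": 19, "dz": 5, "spin": 0, "grip": 36},
  {"dx": -2.1, "dy": 23, "dz": 5, "spin": 0, "grip": 36},
  {"dx": -2.5, "dy": 27, "dz": 5, "spin": 0, "grip": 36},
  {"dx": -2.9, "dy": 31, "dz": 5, "spin": 0, "grip": 36},
  {"dx": -3.3, "dy": 35, "dz": 5, "spin": 0, "grip": 36},
])

```text
time_s: 13.75
tcp_pos: [0.5379, 0.2022, 0.1188]
eef_rot: [-180.0, 0.0, -83.7]
contact_force: [1.3, -0.5, -0.2]
gripper_width: 0.0313
```

Call:
servo_tool([
  {"dx": -0.3, "dy": 4, "dz": 0, "spin": 0, "grip": 36},
  {"dx": -0.6, "dy": 7, "dz": 0, "spin": 0, "grip": 36},
  {"dx": -0.7, "dy": 8.2, "dz": 0, "spin": 0, "grip": 36},
  {"dx": -0.7, "dy": 8.4, "dz": 0, "spin": 0, "grip": 36},
  {"dx": -0.7, "dy": 8.4, "dz": 0, "spin": 0, "grip": 36},
  {"dx": -0.7, "dy": 8.4, "dz": 0, "spin": 0, "grip": 36},
  {"dx": -0.7, "dy": 8.4, "dz": 0, "spin": 0, "grip": 36},
  {"dx": -0.7, "dy": 8.4, "dz": 0, "spin": 0, "grip": 36},
  {"dx": -0.7, "dy": 8.4, "dz": 0, "spin": 0, "grip": 36},
  {"dx": -0.7, "dy": 8.4, "dz": 0, "spin": 0, "grip": 36},
])

```text
time_s: 14.58
tcp_pos: [0.5316, 0.2835, 0.1187]
eef_rot: [-180.0, 0.0, -83.8]
contact_force: [-0.3, -0.0, 0.5]
gripper_width: 0.0313
```

```bash
cat > look.py <<'E'
from h import *
import sys
im=r.capture("wrist");cv2.imwrite(sys.argv[1],im)
s=r.get_state();print(s["time_s"],s["tcp_pos"],s["eef_rot"][2],"S",W2S(s["tcp_pos"]),s["gripper_width"])
for d in r.cut_out("coaster1","wrist"):
    ys,xs=np.nonzero(d["mask"]);print(round(d["p"],2),np.round(d["extent"]),W2S(ray("wrist",(xs.mean(),ys.mean()),.076)).round(4))
E
python3 look.py pics/w5.png
```

```text
14.6333 [0.53159229 0.28367712 0.1186595 ] -83.74343251348525 S [0.05027405 0.43663185] 0.03153154162778106
0.85 [256.  44. 392. 190.] [0.0489 0.3756]
0.63 [450.   4. 612. 150.] [-0.0656  0.3522]
0.57 [ 25.   0. 157. 108.] [0.1738 0.3406]
0.55 [571. 238. 606. 306.] [-0.1211  0.4738]
```

Call:
servo_tool([
  {"dx": 0, "dy": 0, "dz": -2.5, "spin": 0, "grip": 36},
  {"dx": 0, "dy": 0, "dz": -5, "spin": 0, "grip": 36},
  {"dx": 0, "dy": -0.2, "dz": -5, "spin": 0, "grip": 36},
  {"dx": 0, "dy": -0.7, "dz": -5, "spin": 0, "grip": 36},
  {"dx": 0.1, "dy": -1.5, "dz": -5, "spin": 0, "grip": 36},
  {"dx": 0.2, "dy": -3, "dz": -5, "spin": 0, "grip": 36},
  {"dx": 0.4, "dy": -5, "dz": -5, "spin": 0, "grip": 36},
  {"dx": 0.6, "dy": -7, "dz": -5, "spin": 0, "grip": 36},
  {"dx": 0.8, "dy": -9, "dz": -5, "spin": 0, "grip": 36},
  {"dx": 0.9, "dy": -11, "dz": -5, "spin": 0, "grip": 36},
])

```text
time_s: 15.52
tcp_pos: [0.5411, 0.1727, 0.0701]
eef_rot: [-179.9, 0.1, -83.7]
contact_force: [0.0, 0.0, -0.3]
gripper_width: 0.0313
```

Call:
servo_tool([
  {"dx": 0.2, "dy": -2, "dz": 0, "spin": 0, "grip": 36},
  {"dx": 0.4, "dy": -4, "dz": 0, "spin": 0, "grip": 36},
  {"dx": 0.6, "dy": -6, "dz": 0, "spin": 0, "grip": 36},
  {"dx": 0.8, "dy": -8, "dz": 0, "spin": 0, "grip": 36},
  {"dx": 1.0, "dy": -10, "dz": 0, "spin": 0, "grip": 36},
  {"dx": 1.15, "dy": -12, "dz": 0, "spin": 0, "grip": 36},
  {"dx": 1.35, "dy": -14, "dz": 0, "spin": 0, "grip": 36},
  {"dx": 1.55, "dy": -16, "dz": 0, "spin": 0, "grip": 36},
  {"dx": 1.75, "dy": -18, "dz": 0, "spin": 0, "grip": 36},
  {"dx": 1.9, "dy": -20, "dz": 0, "spin": 0, "grip": 36},
])

```text
time_s: 16.35
tcp_pos: [0.5597, -0.0276, 0.0701]
eef_rot: [-179.9, 0.0, -83.7]
contact_force: [0.6, 1.5, 0.4]
gripper_width: 0.0313
```

Run:
```python
from h import *
s=r.get_state();print(s["time_s"],s["tcp_pos"],W2S(s["tcp_pos"]),s["contact_force"])
print((S2W((.046,.0812))-s["tcp_pos"][:2])*100)
```

```text
16.35 [ 0.55970859 -0.02764811  0.07012176] [0.04678505 0.12405906] [0.60597897 1.49111755 0.37611433]
[ 0.35501493 -4.27189835]
```

Call:
servo_tool([
  {"dx": 0.05, "dy": -0.7, "dz": -0.1, "spin": 0, "grip": 36},
  {"dx": 0.1, "dy": -1.4, "dz": -0.2, "spin": 0, "grip": 36},
  {"dx": 0.15, "dy": -2, "dz": -0.2, "spin": 0, "grip": 36},
  {"dx": 0.2, "dy": -2.6, "dz": -0.2, "spin": 0, "grip": 36},
  {"dx": 0.25, "dy": -3.1, "dz": -0.2, "spin": 0, "grip": 36},
  {"dx": 0.3, "dy": -3.5, "dz": -0.2, "spin": 0, "grip": 36},
  {"dx": 0.3, "dy": -3.8, "dz": -0.2, "spin": 0, "grip": 36},
  {"dx": 0.3, "dy": -4.0, "dz": -0.2, "spin": 0, "grip": 36},
  {"dx": 0.3, "dy": -4.1, "dz": -0.2, "spin": 0, "grip": 36},
  {"dx": 0.3, "dy": -4.1, "dz": -0.2, "spin": 0, "grip": 36},
])

```text
time_s: 17.18
tcp_pos: [0.5623, -0.0668, 0.0664]
eef_rot: [180.0, -0.0, -83.7]
contact_force: [0.5, 0.9, -0.6]
gripper_width: 0.0317
```

Call:
servo_tool([
  {"dx": 0, "dy": -0.05, "dz": 0, "spin": 0, "grip": 36},
  {"dx": 0.01, "dy": -0.1, "dz": 0, "spin": 0, "grip": 36},
  {"dx": 0.01, "dy": -0.12, "dz": 0, "spin": 0, "grip": 36},
  {"dx": 0.01, "dy": -0.14, "dz": 0, "spin": 0, "grip": 36},
  {"dx": 0.01, "dy": -0.16, "dz": 0, "spin": 0, "grip": 36},
  {"dx": 0.02, "dy": -0.18, "dz": 0, "spin": 0, "grip": 36},
  {"dx": 0.02, "dy": -0.2, "dz": 0, "spin": 0, "grip": 36},
  {"dx": 0.02, "dy": -0.2, "dz": 0, "spin": 0, "grip": 36},
  {"dx": 0.02, "dy": -0.2, "dz": 0, "spin": 0, "grip": 36},
  {"dx": 0.02, "dy": -0.2, "dz": 0, "spin": 0, "grip": 36},
])

```text
time_s: 18.02
tcp_pos: [0.5625, -0.0688, 0.0665]
eef_rot: [180.0, -0.0, -83.7]
contact_force: [-0.2, -0.2, 0.1]
gripper_width: 0.0315
```

Call:
servo_tool([
  {"dx": 0, "dy": -0.05, "dz": 0, "spin": 0, "grip": 36},
  {"dx": 0, "dy": -0.1, "dz": 0, "spin": 0, "grip": 36},
  {"dx": 0.01, "dy": -0.15, "dz": 0, "spin": 0, "grip": 36},
  {"dx": 0.01, "dy": -0.18, "dz": 0, "spin": 0, "grip": 36},
  {"dx": 0.01, "dy": -0.2, "dz": 0, "spin": 0, "grip": 36},
  {"dx": 0.02, "dy": -0.22, "dz": 0, "spin": 0, "grip": 36},
  {"dx": 0.02, "dy": -0.25, "dz": 0, "spin": 0, "grip": 36},
  {"dx": 0.02, "dy": -0.25, "dz": 0, "spin": 0, "grip": 36},
  {"dx": 0.02, "dy": -0.25, "dz": 0, "spin": 0, "grip": 36},
  {"dx": 0.02, "dy": -0.25, "dz": 0, "spin": 0, "grip": 36},
])

```text
time_s: 18.85
tcp_pos: [0.5628, -0.0707, 0.0665]
eef_rot: [-180.0, 0.0, -83.7]
contact_force: [-0.8, 5.1, -0.1]
gripper_width: 0.0312
```

The reaction rose to 5 N, so the first lane is home. Next is the −x lane, starting with the nearer coaster.

Call:
servo_tool([
  {"dx": 0, "dy": 0.5, "dz": 1.5, "spin": 0, "grip": 36},
  {"dx": 0, "dy": 1.5, "dz": 3.5, "spin": 0, "grip": 36},
  {"dx": -2, "dy": 4.5, "dz": 4, "spin": 0, "grip": 36},
  {"dx": -4, "dy": 7.5, "dz": 4, "spin": 0, "grip": 36},
  {"dx": -6, "dy": 10.5, "dz": 4, "spin": 0, "grip": 36},
  {"dx": -8, "dy": 13.5, "dz": 4, "spin": 0, "grip": 36},
  {"dx": -10.5, "dy": 16, "dz": 4, "spin": 0, "grip": 36},
  {"dx": -12.5, "dy": 18, "dz": 4, "spin": 0, "grip": 36},
  {"dx": -13, "dy": 18.2, "dz": 4, "spin": 0, "grip": 36},
  {"dx": -13, "dy": 18.2, "dz": 4, "spin": 0, "grip": 36},
])

```text
time_s: 19.68
tcp_pos: [0.4319, 0.1115, 0.107]
eef_rot: [-180.0, 0.0, -83.5]
contact_force: [0.3, -0.1, 0.4]
gripper_width: 0.0313
```

```bash
python3 look.py pics/w6.png
```

```text
19.7333 [0.43277253 0.11110107 0.10695598] -83.56596208477471 S [-0.06547972  0.27492564] 0.03144139971032442
0.89 [278. 289. 363. 317.] [-0.0651  0.3211]
0.62 [250.  44. 393. 193.] [-0.0652  0.2123]
```

View pics/w6.png

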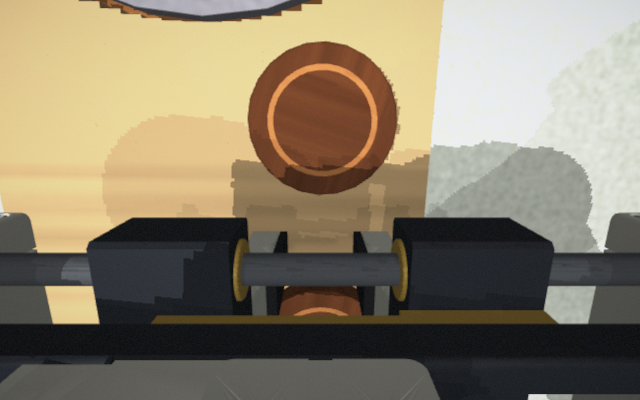

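The coaster is at (321,118), well centred ahead of the fingers. I lower and push diagonally toward the lane line.

Call:
servo_tool([
  {"dx": 0, "dy": 0, "dz": -2, "spin": 0, "grip": 36},
  {"dx": 0, "dy": 0, "dz": -3.8, "spin": 0, "grip": 36},
  {"dx": 0, "dy": -0.2, "dz": -3.8, "spin": 0, "grip": 36},
  {"dx": 0.1, "dy": -0.8, "dz": -3.8, "spin": 0, "grip": 36},
  {"dx": 0.2, "dy": -1.6, "dz": -3.8, "spin": 0, "grip": 36},
  {"dx": 0.5, "dy": -2.8, "dz": -3.8, "spin": 0, "grip": 36},
  {"dx": 0.95, "dy": -4.2, "dz": -3.8, "spin": 0, "grip": 36},
  {"dx": 1.4, "dy": -5.6, "dz": -3.8, "spin": 0, "grip": 36},
  {"dx": 1.85, "dy": -7, "dz": -3.8, "spin": 0, "grip": 36},
  {"dx": 2.3, "dy": -8.4, "dz": -3.8, "spin": 0, "grip": 36},
])

```text
time_s: 20.62
tcp_pos: [0.4568, 0.0254, 0.0697]
eef_rot: [-179.9, 0.0, -83.7]
contact_force: [0.2, 0.3, 0.7]
gripper_width: 0.0314
```

```bash
python3 look.py pics/w7.png
python3 - <<'E'
from h import *
s=r.get_state()
for q in [(-.046,.17),(-.046,.02),(-.046,.0012)]:print(q,(S2W(q)-s["tcp_pos"][:2])*100)
E
```

```text
20.6667 [0.45704543 0.0240538  0.06962483] -83.7386764213907 S [-0.05012774  0.18587105] 0.031606734972584795
0.63 [230.  59. 411. 245.] [-0.0499  0.1384]
(-0.046, 0.17) [ 0.59738392 -1.61739639]
(-0.046, 0.02) [  2.11322838 -16.54060703]
(-0.046, 0.0012) [  2.30321422 -18.41098276]
```

Call:
servo_tool([
  {"dx": 0.5, "dy": -1.3, "dz": 0, "spin": 0, "grip": 36},
  {"dx": 0.8, "dy": -2.8, "dz": 0, "spin": 0, "grip": 36},
  {"dx": 0.95, "dy": -4.8, "dz": 0, "spin": 0, "grip": 36},
  {"dx": 1.15, "dy": -6.8, "dz": 0, "spin": 0, "grip": 36},
  {"dx": 1.3, "dy": -8.8, "dz": 0, "spin": 0, "grip": 36},
  {"dx": 1.5, "dy": -10.8, "dz": 0, "spin": 0, "grip": 36},
  {"dx": 1.7, "dy": -12.8, "dz": 0, "spin": 0, "grip": 36},
  {"dx": 1.9, "dy": -14.6, "dz": -0.1, "spin": 0, "grip": 36},
  {"dx": 2.05, "dy": -16, "dz": -0.2, "spin": 0, "grip": 36},
  {"dx": 2.1, "dy": -16.5, "dz": -0.2, "spin": 0, "grip": 36},
])

```text
time_s: 21.55
tcp_pos: [0.4772, -0.1399, 0.0671]
eef_rot: [-179.9, -0.0, -83.8]
contact_force: [0.3, 1.0, 0.8]
gripper_width: 0.0319
```

Call:
servo_tool([
  {"dx": 0.03, "dy": -0.3, "dz": 0, "spin": 0, "grip": 36},
  {"dx": 0.06, "dy": -0.6, "dz": 0, "spin": 0, "grip": 36},
  {"dx": 0.09, "dy": -0.9, "dz": 0, "spin": 0, "grip": 36},
  {"dx": 0.12, "dy": -1.1, "dz": 0, "spin": 0, "grip": 36},
  {"dx": 0.14, "dy": -1.3, "dz": 0, "spin": 0, "grip": 36},
  {"dx": 0.16, "dy": -1.45, "dz": 0, "spin": 0, "grip": 36},
  {"dx": 0.17, "dy": -1.6, "dz": 0, "spin": 0, "grip": 36},
  {"dx": 0.18, "dy": -1.7, "dz": 0, "spin": 0, "grip": 36},
  {"dx": 0.18, "dy": -1.7, "dz": 0, "spin": 0, "grip": 36},
  {"dx": 0.18, "dy": -1.7, "dz": 0, "spin": 0, "grip": 36},
])

```text
time_s: 22.38
tcp_pos: [0.4786, -0.1553, 0.0665]
eef_rot: [-180.0, -0.0, -83.7]
contact_force: [0.5, 0.2, -1.2]
gripper_width: 0.0315
```

Run:
```python
from h import *
s=r.get_state();print(s["time_s"],s["tcp_pos"],W2S(s["tcp_pos"]),s["contact_force"])
print((S2W((-.0658,.413))-s["tcp_pos"][:2])*100)
```

```text
22.3833 [ 0.47861113 -0.15526164  0.06648692] [-0.04679341  0.00529423] [ 0.5498522   0.15866653 -1.20140239]
[-6.01105286 40.36978725]
```

Call:
servo_tool([
  {"dx": 0, "dy": 0.5, "dz": 2, "spin": 0, "grip": 36},
  {"dx": -0.2, "dy": 3, "dz": 4, "spin": 0, "grip": 36},
  {"dx": -0.7, "dy": 7, "dz": 4, "spin": 0, "grip": 36},
  {"dx": -1.4, "dy": 11, "dz": 4, "spin": 0, "grip": 36},
  {"dx": -2.1, "dy": 15, "dz": 4, "spin": 0, "grip": 36},
  {"dx": -2.8, "dy": 19, "dz": 4, "spin": 0, "grip": 36},
  {"dx": -3.5, "dy": 23, "dz": 4, "spin": 0, "grip": 36},
  {"dx": -4.2, "dy": 27, "dz": 4, "spin": 0, "grip": 36},
  {"dx": -4.9, "dy": 31, "dz": 4, "spin": 0, "grip": 36},
  {"dx": -5.5, "dy": 35, "dz": 4, "spin": 0, "grip": 36},
])

```text
time_s: 23.22
tcp_pos: [0.4226, 0.1966, 0.1068]
eef_rot: [-180.0, 0.0, -83.7]
contact_force: [1.6, 0.4, 1.0]
gripper_width: 0.0317
```

Call:
servo_tool([
  {"dx": -0.3, "dy": 3.5, "dz": 0, "spin": 0, "grip": 36},
  {"dx": -0.5, "dy": 5.3, "dz": 0, "spin": 0, "grip": 36},
  {"dx": -0.5, "dy": 5.5, "dz": 0, "spin": 0, "grip": 36},
  {"dx": -0.5, "dy": 5.5, "dz": 0, "spin": 0, "grip": 36},
  {"dx": -0.5, "dy": 5.5, "dz": 0, "spin": 0, "grip": 36},
  {"dx": -0.5, "dy": 5.5, "dz": 0, "spin": 0, "grip": 36},
  {"dx": -0.5, "dy": 5.5, "dz": 0, "spin": 0, "grip": 36},
  {"dx": -0.5, "dy": 5.5, "dz": 0, "spin": 0, "grip": 36},
  {"dx": -0.5, "dy": 5.5, "dz": 0, "spin": 0, "grip": 36},
  {"dx": -0.5, "dy": 5.5, "dz": 0, "spin": 0, "grip": 36},
])

```text
time_s: 24.05
tcp_pos: [0.4188, 0.2493, 0.1066]
eef_rot: [-180.0, 0.0, -83.7]
contact_force: [0.5, 0.4, 0.1]
gripper_width: 0.0315
```

```bash
python3 look.py pics/w8.png;python3 - <<'E'
from h import *
s=r.get_state()
for q in [(-.0656,.398),(-.05,.28),(-.046,.24),(-.046,.12),(-.046,.0812)]:print(q,(S2W(q)-s["tcp_pos"][:2])*100)
E
```

```text
24.1 [0.41871752 0.24942033 0.106568  ] -83.73270791835256 S [-0.06548474  0.41395714] 0.031817779849806535
0.8 [250.  44. 401. 192.] [-0.0674  0.3519]
(-0.0656, 0.398) [ 0.15291339 -1.59782847]
(-0.05, 0.28) [  2.89739161 -13.17977301]
(-0.046, 0.24) [  3.69956908 -17.11887332]
(-0.046, 0.12) [  4.91224464 -29.05744183]
(-0.046, 0.0812) [  5.30434308 -32.91757898]
```

Call:
servo_tool([
  {"dx": -0.1, "dy": 0, "dz": -2, "spin": 0, "grip": 36},
  {"dx": -0.1, "dy": 0, "dz": -3.8, "spin": 0, "grip": 36},
  {"dx": -0.1, "dy": -0.2, "dz": -3.8, "spin": 0, "grip": 36},
  {"dx": 0, "dy": -0.8, "dz": -3.8, "spin": 0, "grip": 36},
  {"dx": 0.15, "dy": -1.6, "dz": -3.8, "spin": 0, "grip": 36},
  {"dx": 0.4, "dy": -3, "dz": -3.8, "spin": 0, "grip": 36},
  {"dx": 0.8, "dy": -4.8, "dz": -3.8, "spin": 0, "grip": 36},
  {"dx": 1.25, "dy": -6.8, "dz": -3.8, "spin": 0, "grip": 36},
  {"dx": 1.7, "dy": -8.6, "dz": -3.8, "spin": 0, "grip": 36},
  {"dx": 2.1, "dy": -10.4, "dz": -3.8, "spin": 0, "grip": 36},
])

```text
time_s: 24.98
tcp_pos: [0.4401, 0.1441, 0.0695]
eef_rot: [-179.9, 0.1, -83.7]
contact_force: [0.4, 0.2, 0.1]
gripper_width: 0.0313
```

Call:
servo_tool([
  {"dx": 0.45, "dy": -1.8, "dz": 0, "spin": 0, "grip": 36},
  {"dx": 0.9, "dy": -3.6, "dz": 0, "spin": 0, "grip": 36},
  {"dx": 1.3, "dy": -5.4, "dz": 0, "spin": 0, "grip": 36},
  {"dx": 1.6, "dy": -7.2, "dz": 0, "spin": 0, "grip": 36},
  {"dx": 1.8, "dy": -9, "dz": 0, "spin": 0, "grip": 36},
  {"dx": 2.0, "dy": -10.8, "dz": 0, "spin": 0, "grip": 36},
  {"dx": 2.2, "dy": -12.6, "dz": 0, "spin": 0, "grip": 36},
  {"dx": 2.4, "dy": -14.4, "dz": 0, "spin": 0, "grip": 36},
  {"dx": 2.5, "dy": -15.8, "dz": 0, "spin": 0, "grip": 36},
  {"dx": 2.55, "dy": -16.5, "dz": 0, "spin": 0, "grip": 36},
])

```text
time_s: 25.82
tcp_pos: [0.4651, -0.0213, 0.0694]
eef_rot: [-179.9, 0.0, -83.8]
contact_force: [0.7, 0.5, -0.1]
gripper_width: 0.0316
```

```bash
python3 look.py pics/w9.png;python3 - <<'E'
from h import *
s=r.get_state();print(s["contact_force"])
for q in [(-.046,.12),(-.046,.0812)]:print(q,(S2W(q)-s["tcp_pos"][:2])*100)
E
```

```text
25.8667 [ 0.46497402 -0.02149432  0.06922871] -83.80661485225077 S [-0.04684267  0.13975488] 0.031303058357241564
0.88 [226.  66. 411. 241.] [-0.0462  0.0921]
0.63 [  4.   0. 202. 112.] [0.0416 0.0513]
[-0.93910623  0.50646169 -0.35974225]
(-0.046, 0.12) [ 0.27617162 -2.04423838]
(-0.046, 0.0812) [ 0.66827006 -5.90437553]
```

Call:
servo_tool([
  {"dx": 0.1, "dy": -1, "dz": -0.1, "spin": 0, "grip": 36},
  {"dx": 0.2, "dy": -2, "dz": -0.2, "spin": 0, "grip": 36},
  {"dx": 0.3, "dy": -3, "dz": -0.2, "spin": 0, "grip": 36},
  {"dx": 0.4, "dy": -3.8, "dz": -0.2, "spin": 0, "grip": 36},
  {"dx": 0.5, "dy": -4.5, "dz": -0.2, "spin": 0, "grip": 36},
  {"dx": 0.55, "dy": -5, "dz": -0.2, "spin": 0, "grip": 36},
  {"dx": 0.6, "dy": -5.4, "dz": -0.2, "spin": 0, "grip": 36},
  {"dx": 0.62, "dy": -5.6, "dz": -0.2, "spin": 0, "grip": 36},
  {"dx": 0.63, "dy": -5.7, "dz": -0.2, "spin": 0, "grip": 36},
  {"dx": 0.63, "dy": -5.7, "dz": -0.2, "spin": 0, "grip": 36},
])

```text
time_s: 26.75
tcp_pos: [0.4714, -0.0764, 0.0665]
eef_rot: [180.0, -0.0, -83.7]
contact_force: [1.1, 0.4, 0.1]
gripper_width: 0.0316
```

Call:
servo_tool([
  {"dx": 0, "dy": -0.05, "dz": 0, "spin": 0, "grip": 36},
  {"dx": 0.01, "dy": -0.1, "dz": 0, "spin": 0, "grip": 36},
  {"dx": 0.01, "dy": -0.12, "dz": 0, "spin": 0, "grip": 36},
  {"dx": 0.01, "dy": -0.14, "dz": 0, "spin": 0, "grip": 36},
  {"dx": 0.01, "dy": -0.16, "dz": 0, "spin": 0, "grip": 36},
  {"dx": 0.02, "dy": -0.18, "dz": 0, "spin": 0, "grip": 36},
  {"dx": 0.02, "dy": -0.2, "dz": 0, "spin": 0, "grip": 36},
  {"dx": 0.02, "dy": -0.2, "dz": 0, "spin": 0, "grip": 36},
  {"dx": 0.02, "dy": -0.2, "dz": 0, "spin": 0, "grip": 36},
  {"dx": 0.02, "dy": -0.2, "dz": 0, "spin": 0, "grip": 36},
])

```text
time_s: 27.58
tcp_pos: [0.4716, -0.0783, 0.0665]
eef_rot: [180.0, 0.0, -83.7]
contact_force: [-0.3, 1.3, 0.4]
gripper_width: 0.0316
```

Call:
servo_tool([
  {"dx": 0, "dy": -0.05, "dz": 0, "spin": 0, "grip": 36},
  {"dx": 0, "dy": -0.1, "dz": 0, "spin": 0, "grip": 36},
  {"dx": 0.01, "dy": -0.15, "dz": 0, "spin": 0, "grip": 36},
  {"dx": 0.01, "dy": -0.2, "dz": 0, "spin": 0, "grip": 36},
  {"dx": 0.01, "dy": -0.25, "dz": 0, "spin": 0, "grip": 36},
  {"dx": 0.02, "dy": -0.28, "dz": 0, "spin": 0, "grip": 36},
  {"dx": 0.02, "dy": -0.3, "dz": 0, "spin": 0, "grip": 36},
  {"dx": 0.02, "dy": -0.3, "dz": 0, "spin": 0, "grip": 36},
  {"dx": 0.02, "dy": -0.3, "dz": 0, "spin": 0, "grip": 36},
  {"dx": 0.02, "dy": -0.3, "dz": 0, "spin": 0, "grip": 36},
])

```text
time_s: 28.42
tcp_pos: [0.472, -0.0801, 0.0665]
eef_rot: [-180.0, 0.1, -83.7]
contact_force: [-2.3, 9.5, 0.7]
gripper_width: 0.0314
```

9.5 N means lane two is home. I retreat and inspect.

Call:
servo_tool([
  {"dx": -0.1, "dy": 0.6, "dz": 0, "spin": 0, "grip": 36},
  {"dx": -0.1, "dy": 1.2, "dz": 1, "spin": 0, "grip": 36},
  {"dx": 0, "dy": 1.8, "dz": 4, "spin": 0, "grip": 36},
  {"dx": 1, "dy": 2.5, "dz": 8, "spin": 0, "grip": 36},
  {"dx": 2, "dy": 3, "dz": 12, "spin": 0, "grip": 36},
  {"dx": 3, "dy": 3, "dz": 16, "spin": 0, "grip": 36},
  {"dx": 4, "dy": 3, "dz": 20, "spin": 0, "grip": 36},
  {"dx": 4, "dy": 3, "dz": 23, "spin": 0, "grip": 36},
  {"dx": 4, "dy": 3, "dz": 23, "spin": 0, "grip": 36},
  {"dx": 4, "dy": 3, "dz": 23, "spin": 0, "grip": 36},
])

```text
time_s: 29.25
tcp_pos: [0.5126, -0.0512, 0.2985]
eef_rot: [-179.8, 0.0, -83.7]
contact_force: [-0.2, -0.5, -1.9]
gripper_width: 0.0314
```

```bash
cat >> look.py <<'E'
for z in (.09,.109):
  for c,a in pegpix(im):
    w=W2S(ray("wrist",c,z))
    if a>25 and abs(w[0])<.1 and -.2<w[1]<-.08: print("peg",c,a,z,w)
E
python3 look.py pics/w10.png
```

```text
29.3 [ 0.51159402 -0.05123829  0.29674595] -83.7157209340062 S [-0.00346715  0.10545193] 0.031378203703661005
0.86 [233.   3. 313.  69.] [ 0.0432 -0.038 ]
0.83 [243.  67. 315. 144.] [0.0422 0.0346]
0.67 [324.  72. 398. 142.] [-0.0473  0.0345]
0.58 [328.   0. 406.  68.] [-0.0481 -0.0386]
```

View pics/w10.png

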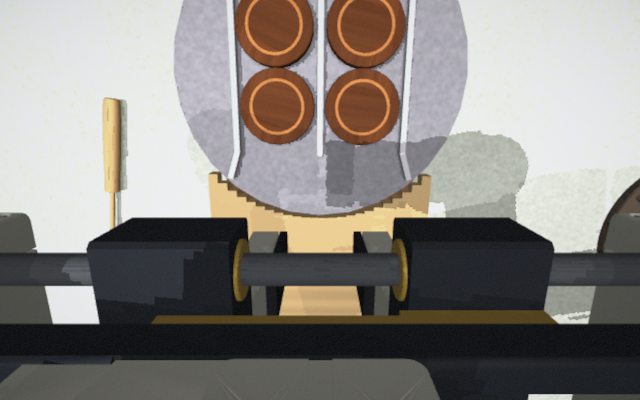

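The 2×2 grid is in the lanes, at (275,32), (277,106), (366,32) and (361,106). I look further back to check the back rail and the peg.

Call:
servo_tool([
  {"dx": 0.1, "dy": -3, "dz": 0, "spin": 0, "grip": 36},
  {"dx": 0.3, "dy": -6, "dz": 0, "spin": 0, "grip": 36},
  {"dx": 0.6, "dy": -9, "dz": 0, "spin": 0, "grip": 36},
  {"dx": 1, "dy": -11, "dz": 0, "spin": 0, "grip": 36},
  {"dx": 1, "dy": -11.5, "dz": 0, "spin": 0, "grip": 36},
  {"dx": 1, "dy": -11.5, "dz": 0, "spin": 0, "grip": 36},
  {"dx": 1, "dy": -11.5, "dz": 0, "spin": 0, "grip": 36},
  {"dx": 1, "dy": -11.5, "dz": 0, "spin": 0, "grip": 36},
  {"dx": 1, "dy": -11.5, "dz": 0, "spin": 0, "grip": 36},
  {"dx": 1, "dy": -11.5, "dz": 0, "spin": 0, "grip": 36},
])

```text
time_s: 30.18
tcp_pos: [0.5218, -0.1654, 0.2966]
eef_rot: [-180.0, 0.0, -83.6]
contact_force: [0.7, -0.3, 0.9]
gripper_width: 0.0317
```

```bash
python3 look.py pics/w11.png
python3 - <<'E'
from h import *
im=cv2.imread("pics/w11.png")
# middle/outer rail directions from bright pixels near predicted lines
for x0 in(-.092,0,.092):
    P=[]
    for y in np.linspace(-.07,.02,40):
        best=[(lambda q:int(im[int(q[1]),int(q[0])].min()) if 0<=q[1]<210 else -1)(proj("wrist",[*S2W((x0+d,y)),.071])) for d in np.arange(-.008,.0081,.0005)]
        b=np.array(best)
        if b.max()>0: k=b>b.max()-25; P.append((y,x0+np.arange(-.008,.0081,.0005)[k].mean()))
    P=np.array(P);k=np.polyfit(P[:,0],P[:,1],1);print(x0,k,np.degrees(k[0]))
cv2.imwrite("pics/w11c.png",cv2.resize(im[0:240,140:500],(720,480)))
E
```

```text
30.2333 [ 0.5218153  -0.16548758  0.29664808] -83.63177227258676 S [-0.0048438  -0.00924541] 0.031315517546818494
0.81 [236. 104. 310. 174.] [ 0.0465 -0.0458]
0.75 [320. 179. 390. 244.] [-0.0436  0.0314]
0.62 [244. 173. 311. 242.] [0.0438 0.0303]
0.62 [321. 100. 396. 177.] [-0.0458 -0.0456]
peg [317.39285714  46.73571429] 420 0.09 [-0.00106327 -0.1355155 ]
peg [317.39285714  46.73571429] 420 0.109 [-0.00122831 -0.13235096]
-0.092 [ 0.00142276 -0.09366443] 0.0815183854861545
0 [ 0.00694106 -0.00107022] 0.39769326633572466Traceback (most recent call last):
  File "<stdin>", line 7, in <module>
  File "h.py", line 8, in proj
    c=r.get_calibration(cam);K=np.array(c["K"]);T=np.linalg.inv(np.array(c["extrinsics"]))
ValueError: time passes only in moves, steps and waits
```

```bash
python3 -c "
import cv2;im=cv2.imread('pics/w11.png');cv2.imwrite('pics/w11c.png',cv2.resize(im[0:260,140:500],(720,520)))"
```

```text
(no output)
```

View pics/w11c.png

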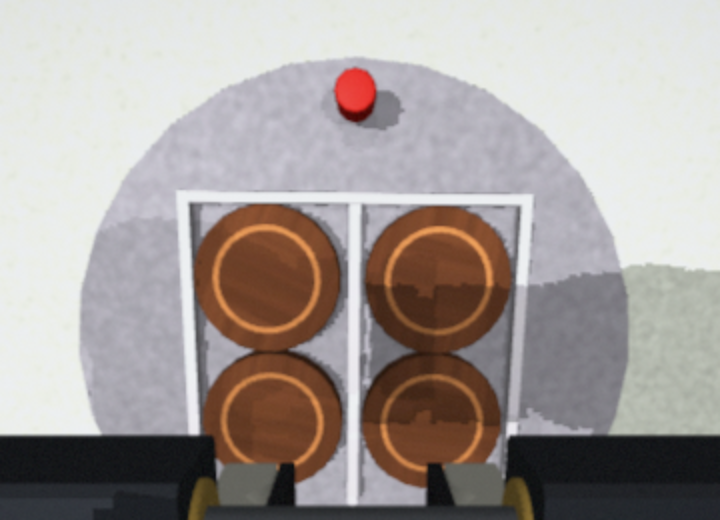

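All four coasters touch each other and the back rail, and they lie flat. As insurance I press the peg once more against the stop.

Call:
servo_tool([
  {"dx": 0.3, "dy": -3, "dz": -2, "spin": 0, "grip": 50},
  {"dx": 0.8, "dy": -6, "dz": -4, "spin": 0, "grip": 50},
  {"dx": 1.2, "dy": -9, "dz": -6, "spin": 0, "grip": 50},
  {"dx": 1.5, "dy": -11.5, "dz": -8, "spin": 0, "grip": 50},
  {"dx": 1.6, "dy": -12.5, "dz": -11, "spin": 0, "grip": 50},
  {"dx": 1.6, "dy": -12.5, "dz": -14, "spin": 0, "grip": 50},
  {"dx": 1.6, "dy": -12.5, "dz": -16, "spin": 0, "grip": 50},
  {"dx": 1.6, "dy": -12.5, "dz": -16, "spin": 0, "grip": 50},
  {"dx": 1.6, "dy": -12.5, "dz": -16, "spin": 0, "grip": 50},
  {"dx": 1.6, "dy": -12.5, "dz": -16, "spin": 0, "grip": 50},
])

```text
time_s: 31.12
tcp_pos: [0.5389, -0.2913, 0.1382]
eef_rot: [-179.9, -0.1, -83.6]
contact_force: [0.1, 0.1, 0.3]
gripper_width: 0.0435
```

Call:
servo_tool([
  {"dx": 0, "dy": 0, "dz": -1.5, "spin": 0, "grip": 50},
  {"dx": 0, "dy": 0, "dz": -3, "spin": 0, "grip": 50},
  {"dx": 0, "dy": 0, "dz": -4.5, "spin": 0, "grip": 50},
  {"dx": 0, "dy": 0, "dz": -5.8, "spin": 0, "grip": 50},
  {"dx": 0, "dy": 0, "dz": -5.8, "spin": 0, "grip": 40},
  {"dx": 0, "dy": 0, "dz": -5.8, "spin": 0, "grip": 28},
  {"dx": 0, "dy": 0, "dz": -5.8, "spin": 0, "grip": 28},
  {"dx": 0, "dy": 0, "dz": -5.8, "spin": 0, "grip": 28},
  {"dx": 0, "dy": 0, "dz": -5.8, "spin": 0, "grip": 28},
  {"dx": 0, "dy": 0, "dz": -5.8, "spin": 0, "grip": 28},
])

```text
time_s: 31.95
tcp_pos: [0.5382, -0.2914, 0.0794]
eef_rot: [-179.9, -0.0, -83.7]
contact_force: [0.6, -0.2, -0.5]
gripper_width: 0.0243
```

Call:
servo_tool([
  {"dx": 0.05, "dy": 0, "dz": 0, "spin": 0, "grip": 28},
  {"dx": 0.1, "dy": 0, "dz": 0, "spin": 0, "grip": 28},
  {"dx": 0.15, "dy": 0, "dz": 0, "spin": 0, "grip": 28},
  {"dx": 0.2, "dy": 0, "dz": 0, "spin": 0, "grip": 28},
  {"dx": 0.25, "dy": 0, "dz": 0, "spin": 0, "grip": 28},
  {"dx": 0.3, "dy": 0, "dz": 0, "spin": 0, "grip": 28},
  {"dx": 0.35, "dy": 0, "dz": 0, "spin": 0, "grip": 28},
  {"dx": 0.4, "dy": 0, "dz": 0, "spin": 0, "grip": 28},
  {"dx": 0.45, "dy": 0, "dz": 0, "spin": 0, "grip": 28},
  {"dx": 0.45, "dy": 0, "dz": 0, "spin": 0, "grip": 28},
])

```text
time_s: 32.78
tcp_pos: [0.5409, -0.2913, 0.0783]
eef_rot: [179.8, 0.0, -83.7]
contact_force: [-5.4, -0.1, 3.9]
gripper_width: 0.0243
```

It is at the same position as the first stop contact (0.5409). I release, lift away and check finally.

Call:
servo_tool([
  {"dx": -0.4, "dy": 0, "dz": 0, "spin": 0, "grip": 32},
  {"dx": -0.4, "dy": 0, "dz": 0, "spin": 0, "grip": 36},
  {"dx": -0.4, "dy": 0, "dz": 3, "spin": 0, "grip": 36},
  {"dx": -0.4, "dy": 0, "dz": 6, "spin": 0, "grip": 36},
  {"dx": -0.6, "dy": 2, "dz": 9, "spin": 0, "grip": 36},
  {"dx": -1, "dy": 5, "dz": 13, "spin": 0, "grip": 36},
  {"dx": -1.5, "dy": 8, "dz": 17, "spin": 0, "grip": 36},
  {"dx": -1.9, "dy": 11, "dz": 20, "spin": 0, "grip": 36},
  {"dx": -1.9, "dy": 13, "dz": 22, "spin": 0, "grip": 36},
  {"dx": -1.9, "dy": 13, "dz": 22, "spin": 0, "grip": 36},
])

```text
time_s: 33.62
tcp_pos: [0.5256, -0.1587, 0.3054]
eef_rot: [-179.4, -0.1, -83.5]
contact_force: [1.1, -0.8, 0.8]
gripper_width: 0.0318
```

```bash
python3 look.py pics/w12.png
python3 - <<'E'
from h import *
r.capture("top")
for n in("wax_jar","bowl","spoon"):
    d=r.cut_out(n,"top")
    if d: ys,xs=np.nonzero(d[0]["mask"]);print(n,ray("top",(xs.mean(),ys.mean()),.05).round(3))
E
```

```text
33.6667 [ 0.52532678 -0.15917824  0.30344932] -83.52275953807916 S [-0.0007127  -0.00332323] 0.03168243145276956
0.93 [328.  96. 399. 174.] [-0.048  -0.0463]
0.88 [324. 171. 397. 234.] [-0.0465  0.0305]
0.81 [255. 166. 318. 237.] [0.0419 0.031 ]
0.61 [244.  96. 318. 170.] [ 0.0434 -0.0467]
peg [324.52058111  42.28571429] 413 0.09 [-0.00353855 -0.13502461]
peg [324.52058111  42.28571429] 413 0.109 [-0.00344677 -0.1316418 ]
wax_jar [0.51  0.411 0.05 ]
bowl [ 0.593 -0.506  0.05 ]
spoon [0.773 0.02  0.05 ]
```

View pics/w12.png

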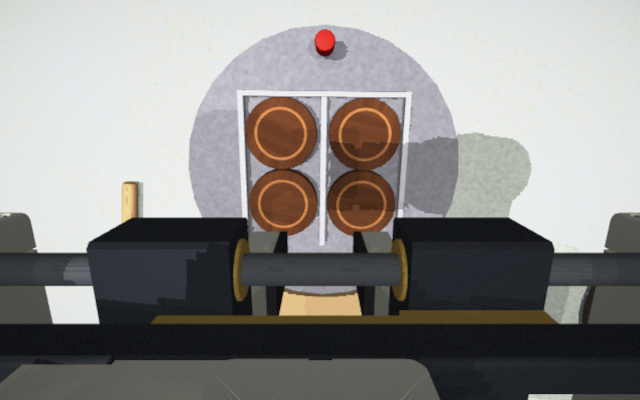

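The last picture was taken while the arm was still settling, since everything is shifted about 2 mm alike. I hold and re-measure before handing in.

Call:
servo_tool([
  {"dx": 0, "dy": 0, "dz": 0, "spin": 0, "grip": 36},
  {"dx": 0, "dy": 0, "dz": 0, "spin": 0, "grip": 36},
  {"dx": 0, "dy": 0, "dz": 0, "spin": 0, "grip": 36},
  {"dx": 0, "dy": 0, "dz": 0, "spin": 0, "grip": 36},
  {"dx": 0, "dy": 0, "dz": 0, "spin": 0, "grip": 36},
  {"dx": 0, "dy": 0, "dz": 0, "spin": 0, "grip": 36},
  {"dx": 0, "dy": 0, "dz": 0, "spin": 0, "grip": 36},
  {"dx": 0, "dy": 0, "dz": 0, "spin": 0, "grip": 36},
  {"dx": 0, "dy": 0, "dz": 0, "spin": 0, "grip": 36},
  {"dx": 0, "dy": 0, "dz": 0, "spin": 0, "grip": 36},
])

```text
time_s: 34.75
tcp_pos: [0.5233, -0.1612, 0.2985]
eef_rot: [-180.0, 0.0, -83.7]
contact_force: [-0.0, -0.3, -0.3]
gripper_width: 0.0318
```

```bash
python3 look.py pics/w13.png
```

```text
34.8 [ 0.52330636 -0.16120656  0.29856359] -83.69152755562476 S [-0.00292776 -0.00513699] 0.0314779338059224
0.88 [238. 101. 312. 171.] [ 0.0464 -0.0456]
0.84 [321. 172. 393. 237.] [-0.044   0.0318]
0.71 [244. 171. 314. 238.] [0.0443 0.0318]
0.56 [326.  98. 395. 171.] [-0.0455 -0.0456]
peg [319.25995316  42.71896956] 427 0.09 [-0.00113412 -0.13528701]
peg [319.25995316  42.71896956] 427 0.109 [-0.00119733 -0.13193172]
```

Settled, the readings match the nominal grid; the front rows are partly hidden by the gripper, and the peg is within calibration error. I hand in.

```bash
python3 -c "
from plant import r
print(r.close_job())"
```

```text
the job is handed in; nothing more can be done
None
```

I turned the turntable counter-clockwise by its peg to the stop, slid the four dark coasters home into the two lanes without lifting them, and handed the job in at about 35 s of the 69 s allowed.

**Turntable:** After loading I pressed the peg against the stop again, and it stopped within 0.1 mm of the first time. The camera put the peg about 1 mm off its nominal x, which is within the 2 mm calibration.

**Coasters:** Each lane's last push ended firmly, at 5 N and 9.5 N. The last picture viewed shows a flat two-by-two grid touching the back rail. In the final settled reading, centres were at x ≈ ±46 mm, y ≈ -46 mm (back) and x ≈ ±44 mm, y ≈ +32 mm (front). The front pair reads about 3 mm short of the nominal +35 mm because the gripper partly hid it.

**Disagreements:** One reading taken while the arm was still settling was about 2–3 mm off. It went away when I repeated it at rest.

**Other items:** By the top camera, the jar and bowl read the same as at the start. The spoon's reading differed by 6 mm, but the arm never went near it. I did not go near the green and yellow look-alikes, and I did not re-measure them.

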